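# Stack and lock the vacuum filter stages

### The job

Put the sheet feeder's vacuum filter back together: set the white lower stage on the grey filter head and turn it clockwise until it drops and locks fully home, then set the black upper stage on the lower one and lock it home the same way. Nobody has noted which way round the head's collar sits, so feel for the gaps; leave the glue jar, the tape roll and the steel weight alone, and let go of everything.

Things in the scene. Friction and masses are not known exactly. Their poses are not given: they have to be found in the camera images.
- head: Filter head: fixed grey block 150 x 130 mm, 50 mm high, origin under its centre, 50 mm pipe stub on its +x side. On it a fixed aluminium collar, 58 mm outside, a bayonet socket open at the top. The collar may sit at ANY angle: its gaps are not told by the head's yaw; see them from above or feel for them. The gaps under the lip lead to pockets (see the mouth points).
- head_mouth (a point): Centre of the collar's mouth (top face), 85 mm above the table. Both sockets: a yellow lip ring at the mouth, bore 39 mm, 6 mm thick, with three open gaps of 38 deg, 120 deg apart; under each gap, 14 mm below the mouth, a ledge that runs clockwise (from above) under the lip to 70 deg past the gap's start, then a pocket of 38 deg with a hard stop. Floor 30 mm below the mouth.
- lower_center (a point): White lower stage, loose, 280 to 560 g, upright: its centre, 33.5 mm above its foot's end. 67 mm high; body 58 mm across with flat sides facing its +y and -y (grip there), from 31 mm above the foot's end to the top. Blue tabs along +x and -x, 31 to 62 mm from the axis, 8 mm thick, 20 to 48 mm up: push them low. This point is 3.5 mm above head_mouth when home, 9.5 on the ledge, 23.5 on the lip.
- lower_mouth (a point): Centre of the lower stage's open top, the second bayonet socket, same inside as the collar; 67 mm above its foot's end. Axes as the lower stage. Its gaps are centred at 0, 120 and 240 deg from its x axis.
- lower: Lower stage; origin at its foot's end. Foot (same on both stages): 36 mm across, lowest 4 mm tapered, with three round brass lugs at 0, 120, 240 deg from x, 6 mm thick, reaching 24 mm from the axis, underside 10 mm above the foot's end. Set down off the gaps, the foot enters 10 mm and the lugs rest on the lip; it then turns freely with about 1 N at a tab.
- upper_center (a point): Black upper stage, loose, 250 to 500 g, upright: its centre, 50 mm above its foot's end. 100 mm high; body 58 mm across, 31 to 68 mm up; on top an orange grip bar along its x, 46 mm long, 14 mm thick, 68 to 100 mm up. Orange tabs along +x and -x, same size and heights as the lower stage's. This point is 20 mm above lower_mouth when home, 26 on the ledge, 40 on the lip.
- upper: Upper stage; origin at its foot's end. Locking, both stages: turned slowly clockwise from above, the lugs fall 14 mm through the gaps onto the ledge; 45 to 65 deg further they fall 6 mm more into the pockets: home, about 20 deg of play left, cannot be lifted. Anticlockwise is blocked on the ledge. Forced against an edge it can hang; ease the push and it falls.
- glue: Bystander: glue jar, 56 mm across, 85 mm high, origin under its centre.
- tape: Bystander: brown tape roll lying flat, 84 mm across, 30 mm high, origin under its centre.
- weight: Bystander: dark steel weight 50 x 90 x 35 mm, origin under its centre.
Not all that is in view belongs to the job. Of the things shaped like the head, the grey one is meant.

How it is judged:
By the outcome, as a careful person would: the job done as asked, in the order asked, and still so for the second after the job is handed in, with the robot touching nothing.
It also fails if it takes over 72 s, if anything falls off the work surface, if the arm or the gripper's body presses on something with over 40 N, if the wrist force passes 120 N, or if a joint passes its speed limit or range.

### The arm

A 6-joint arm with a two-finger parallel gripper is mounted at the origin on the work surface. World frame = base frame: x ahead of the robot, y to its left, z up, the work surface at z = 0. Lengths are in m, angles in rad, forces in N, time in s.
With the tool pointing down it reaches from about 0.35 to 0.775 m from the base axis. Payload 5.5 kg.
Tool frame: the origin (TCP) lies between the finger pads; the fingertips stand 19 mm ahead of it and the grasp point (between the pads) is the TCP (env.tcp_to_tips is the distance from the TCP to the fingertips, in m); z points along the fingers, y is the direction in which the jaws open and shut (so a half turn about z gives the same grasp; the last joint's range is limited). The gripper opens to 85 mm and grips with 20 to 120 N. Pads are 22 mm wide; open, the fingers measure 114 mm over their backs; the gripper's body (76 mm by 85 mm) begins 54 mm behind the grasp point. The pads swing forward as they close: fully open they stand 13 mm farther back than shut.
Start: joints at [-1.265, 0.313, 0.046, 1.304, 0, 1.431], TCP at [0.248, -0.519, 0.25] pointing down, gripper open.
Joint ranges: [-2.76, 2.76], [-0.86, 1.69], [-1.03, 1.26], [-2.2, 2.34], [-1.47, 1.5], [-3.14, 3.14]. Speed limits (rad/s): [2.57, 2.57, 3.14, 3.14, 3.14, 3.14].

### API

Orientations are given as a unit quaternion [w, x, y, z].
In Python, from workcell import env, eyes, job gives the robot as it stands. The module is installed in compiled form; this text tells all that it offers.
- The arm moves only by the tool move_arm, never from a script. Its argument "commands" is a list of rows, each a list of 3 entries, a list of its own where there are three numbers: the shift along the world's x, y, z as a fraction of full scale, then the turn, a rotation vector about the world's x, y, z as a fraction of full scale, then the gripper command: -1 is shut, 1 is fully open, values between are in proportion. In form: [[[x, y, z], [wx, wy, wz], gripper], ...]. A call has 1 to 5 rows; each row shifts and turns the commanded pose from where the row before left it; what a row does not reach is not made up. Full scale, the value 1, is 0.04 m for a shift and 8 degrees for a turn. A row lasts 1/10 s, in which the tool goes at most 50 mm and 8.59 degrees, less where a joint would pass 70% of its speed; a pose out of reach is approached as far as the arm can. A call with a number of a shift or a turn outside -1 to 1 is refused whole. A call with a gripper value outside its range is refused whole. The fingers move at their own pace and stop on an object; "newtons" is the grip in N (left out, the last holds). Time passes only in rows, so rows that do not move let the fingers close. It gives the time, the measured TCP pose, the force and the opening at its end, in the units of the state.
- env.get_state(): the state, without advancing time (a new reading comes with each control period).
- eyes.read_camera(name): name is "scene" or "top"; returns a dict with "frame" (480x640x3 uint8, red, green, blue), "mtx" (3x3 intrinsics, pixels), "k1" (the pictures are not rectified: a ray, as slopes to the right and down, at radius r is drawn at 1 + k1 r^2 times it, then the intrinsics apply), "camera_from_world" (4x4, takes a point from world to camera coordinates). Camera axes: x right, y down, z forward; pixel columns grow to the right and rows downward; lengths in m; the calibration is good to about 2 mm. A picture is of the moment at which its call begins. There is no depth.
- job.hand_in(): hands the job in, once; it reports no verdict.
The state is a dict: "clock": time; "joint_pos": joint angles; "qvel": joint speeds; "tau": joint torques, N m; "tcp_pos": TCP position; "orientation": TCP orientation; "wrist_force": force on the tool from outside, world axes, zero at the start; "ft_torque": the same for the moment, N m; "finger_gap": finger opening in m.
Only numpy, scipy, OpenCV 4.12 (cv2) and the standard library are available. Lean on these libraries where they do the work, as an engineer would, in place of code of your own. Each camera call takes 0.05 s, during which the arm holds its last target.

## Working session

There is one attempt and no reset: what is moved stays moved. The work goes in short steps, Python scripts to look and compute and a tool call to move; the robot and the scene stay as the last step left them, time stands still between calls to the robot, and variables do not carry over. Pictures are saved under pics/ and viewed, and the job is handed in when it is done.

Besides the shell and the picture viewer there is one more tool, called as name(argument=value, ...) on one line, values as JSON. move_arm: Moves the arm, as the interface text tells. Its arguments: {"type":"object","properties":{"commands":{"type":"array","items":{"type":"array"}},"newtons":{"type":"number"}},"required":["commands"]}

```bash
mkdir -p pics; ls
python3 - <<'E'
from workcell import env,eyes,job
import cv2
print(env.get_state(), env.tcp_to_tips)
for n in("scene","top"):
    d=eyes.read_camera(n); cv2.imwrite(f"pics/{n}0.png",d["frame"][:,:,::-1]); print(n,d["mtx"],d["k1"],d["camera_from_world"])
E
```

```text
pics
{'clock': 0.0, 'joint_pos': array([-1.26459014e+00,  3.14016499e-01,  4.49388081e-02,  1.30361690e+00,
        2.47590784e-05,  1.43120458e+00]), 'qvel': array([ 0.00028105,  0.00041243, -0.00116205, -0.00120016,  0.00048328,
       -0.00097286]), 'tau': array([ 2.18569367e-04, -4.80624139e+01,  2.98536587e+01,  1.92328321e-02,
       -2.86136162e-05, -7.72380730e-06]), 'tcp_pos': array([ 0.24777661, -0.51831968,  0.24938328]), 'orientation': array([-9.46871349e-04,  9.75260273e-01,  2.21057683e-01, -6.66415918e-05]), 'wrist_force': array([-0.01855055, -0.11390768,  0.91375347]), 'ft_torque': array([-0.02906367,  0.00916769, -0.01911444]), 'finger_gap': 0.08539042242748966} 0.019
scene [[536.80579271   0.         315.86206927]
 [  0.         536.80579271 238.59804469]
 [  0.           0.           1.        ]] 0.0029736544353568604 [[ 0.6485054   0.76118954 -0.00558888 -0.34016105]
 [ 0.53293492 -0.45925889 -0.71067689 -0.22231651]
 [-0.54352655  0.45789929 -0.70349636  1.60186498]
 [ 0.          0.          0.          1.        ]]
top [[610.16244517   0.         319.8388504 ]
 [  0.         610.16244517 239.83589316]
 [  0.           0.           1.        ]] 0.07224891639784949 [[-0.02198721 -0.99972829  0.0077402   0.01040062]
 [-0.99824472  0.02152742 -0.05517285  0.53029461]
 [ 0.05499123 -0.00893971 -0.99844682  1.45917265]
 [ 0.          0.          0.          1.        ]]
```

View pics/scene0.png

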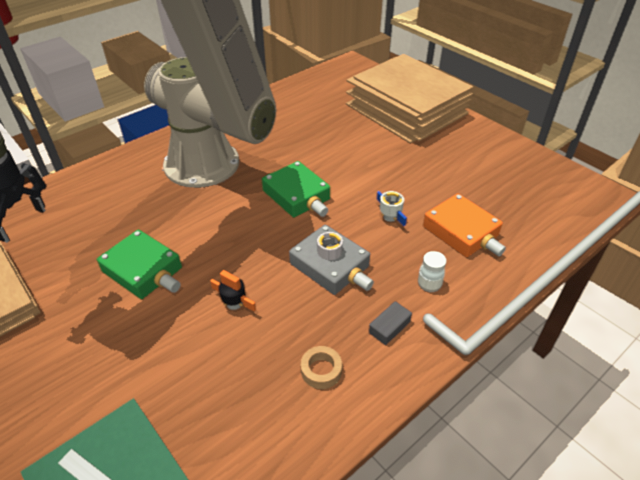

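View pics/top0.png

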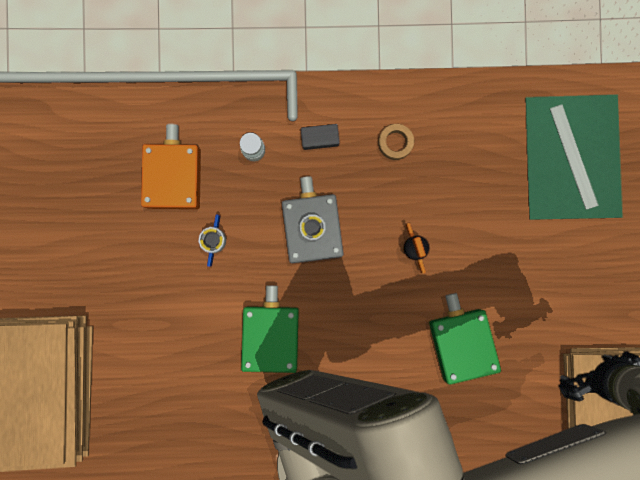

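The scene view shows the grey head at about (330,245), the white lower stage at (392,205) and the black upper stage at (235,292). In the top view they are at (312,227), (211,239) and (417,247). Next I'll zoom in.

```bash
cat > h.py <<'E'
import numpy as np, cv2
from workcell import env,eyes,job
def ray(d,u,v):
    K=d["mtx"]; p=np.array([(u-K[0,2])/K[0,0],(v-K[1,2])/K[1,1]]); q=p.copy()
    for _ in range(20): q=p/(1+d["k1"]*(q@q))
    T=d["camera_from_world"]; R=T[:3,:3]; c=-R.T@T[:3,3]
    r=R.T@np.array([q[0],q[1],1]); return c,r/np.linalg.norm(r)
def onz(d,u,v,z):
    c,r=ray(d,u,v); return c+r*(z-c[2])/r[2]
def proj(d,P):
    T=d["camera_from_world"]; P=T[:3,:3]@np.asarray(P)+T[:3,3]; s=P[:2]/P[2]; s=s*(1+d["k1"]*(s@s)); return d["mtx"][:2,:2]@s+d["mtx"][:2,2]
def tri(d1,p1,d2,p2):
    c1,r1=ray(d1,*p1);c2,r2=ray(d2,*p2)
    A=np.stack([r1,-r2],1); s=np.linalg.lstsq(A,c2-c1,rcond=None)[0]
    a=c1+r1*s[0];b=c2+r2*s[1]; return (a+b)/2,np.linalg.norm(a-b)
def crop(d,u,v,w,name,k=8):
    f=d["frame"][v-w:v+w,u-w:u+w,::-1]; im=cv2.resize(f,None,fx=k,fy=k,interpolation=cv2.INTER_CUBIC); return im
def st():
    s=env.get_state(); print("t",round(s["clock"],2),"tcp",s["tcp_pos"].round(4),"F",s["wrist_force"].round(1),"M",s["ft_torque"].round(2),"gap",round(s["finger_gap"],4))
    return s
E
python3 - <<'E'
from h import *
t=eyes.read_camera("top"); s=eyes.read_camera("scene")
np.savez("fr0.npz",t=t["frame"],s=s["frame"])
im=np.hstack([crop(t,312,227,22,0,9),crop(s,330,245,22,0,9)])
cv2.imwrite("pics/c_head.png",im)
im=np.vstack([np.hstack([crop(t,211,239,32,0,4),crop(s,392,205,32,0,4)]),np.hstack([crop(t,415,247,32,0,4),crop(s,235,292,32,0,4)])])
cv2.imwrite("pics/c_st.png",im)
E
```

```text
(no output)
```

View pics/c_head.png

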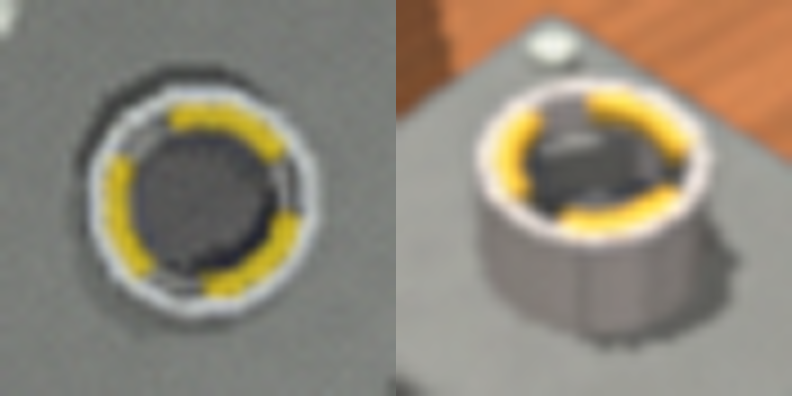

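View pics/c_st.png

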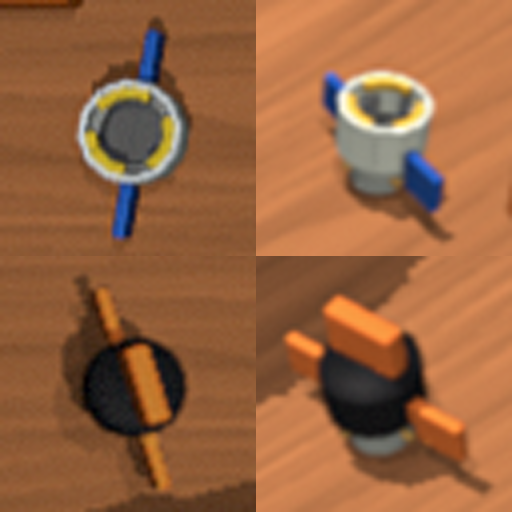

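The head crop shows collar gaps at the upper left, right and bottom. The lower stage has gaps in its yellow ring too, with its blue tabs running nearly along the world x axis. Next I'll measure all of this.

```bash
cat > m.py <<'E'
from h import *
def yel(f):
    h=cv2.cvtColor(f,cv2.COLOR_RGB2HSV); return cv2.inRange(h,(20,120,90),(34,255,255))
def win(m,u,v,w):
    o=np.zeros_like(m); o[v-w:v+w,u-w:u+w]=m[v-w:v+w,u-w:u+w]; return o
def ell(m):
    p=cv2.findNonZero(m); h=cv2.convexHull(p); return cv2.fitEllipse(h)
def orient_gaps(d,m,c,z,label):
    up=[];
    for th in np.arange(0,360,4):
        hit=0
        for r in(.0205,.022,.0235):
            q=proj(d,[c[0]+r*np.cos(np.radians(th)),c[1]+r*np.sin(np.radians(th)),z])
            hit+=cv2.getRectSubPix(m,(1,1),(float(q[0]),float(q[1])))[0,0]/255
        up.append(hit/3)
    up=np.array(up); th=np.radians(np.arange(0,360,4)); g=1-up
    ph=np.angle((g*np.exp(3j*th)).sum())/3
    print(label,"gap centres deg",(np.degrees(ph)+np.array([0,120,240]))%360); print(''.join('#' if x>.6 else('.' if x<.3 else'+') for x in up))
E
python3 - <<'E'
from m import *
t=eyes.read_camera("top"); s=eyes.read_camera("scene")
print("cams",ray(t,320,240)[0],ray(s,320,240)[0])
for n,a,b,z in(("head",(312,227),(330,242),.085),("lower",(211,239),(392,200),.067)):
    mt=win(yel(t["frame"]),*a,18); ms=win(yel(s["frame"]),*b,20)
    et,es=ell(mt),ell(ms); print(n,et,es)
    P,e=tri(t,et[0],s,es[0]); print("tri",P,e,"onz",onz(t,*et[0],z),onz(s,*es[0],z))
    c=(onz(t,*et[0],z)+onz(s,*es[0],z))/2
    orient_gaps(t,mt,onz(t,*et[0],z),z,"top"); orient_gaps(s,ms,onz(s,*es[0],z),z,"scene")
def comps(m,u,v,w,mn):
    n,l,stt,ce=cv2.connectedComponentsWithStats(win(m,u,v,w))
    out=[]
    for i in range(1,n):
        if stt[i,4]>=mn:
            p=cv2.findNonZero((l==i).astype(np.uint8)); out.append((stt[i,4],ce[i].round(1),[np.round(x,1) for x in cv2.minAreaRect(p)]))
    return out
for d,nm,a,b in((t,"top",(211,239),(415,247)),(s,"scene",(392,205),(235,292))):
    hs=cv2.cvtColor(d["frame"],cv2.COLOR_RGB2HSV)
    blue=cv2.inRange(hs,(105,120,50),(130,255,255))
    org=cv2.inRange(hs,(6,190,150),(16,255,255))
    print(nm,"blue",*comps(blue,*a,35,10),sep="\n "); print(nm,"orange",*comps(org,*b,35,15),sep="\n ")
    cv2.imwrite(f"pics/mask_{nm}.png",cv2.resize(org[b[1]-35:b[1]+35,b[0]-35:b[0]+35],None,fx=5,fy=5))
st()
E
```

```text
cams [0.44935077 0.0120265  1.48608365] [ 1.20973266 -0.57666664  0.96700986]
head ((312.07574462890625, 226.9596405029297), (21.09213638305664, 21.262582778930664), 58.31624221801758) ((329.4676208496094, 240.51425170898438), (13.882833480834961, 20.235057830810547), 90.21984100341797)
tri [0.55598092 0.01618192 0.087442  ] 0.001311551746734299 onz [0.55658472 0.01669736 0.085     ] [0.55377528 0.01729672 0.085     ]
top gap centres deg [ 39.6072728 159.6072728 279.6072728]
#####+.........####################+..........###################+.........+##############
scene gap centres deg [ 39.86447738 159.86447738 279.86447738]
######.......######################...........####################+.......++##############
lower ((210.71482849121094, 239.38719177246094), (20.478445053100586, 21.626514434814453), 115.8796615600586) ((391.8453369140625, 198.38729858398438), (11.664775848388672, 18.192594528198242), 98.11904907226562)
tri [0.53301141 0.25109119 0.07001499] 0.0024196770159375628 onz [0.5340127  0.25251263 0.067     ] [0.53007364 0.25281126 0.067     ]
top gap centres deg [308.30
[... 834 characters left out ...]
(20), array([378.8, 195.5]), [array([379., 196.]), array([8., 2.]), np.float64(90.0)])
 (np.int32(75), array([401.3, 217.6]), [array([401.5, 217.5]), array([13.,  7.]), np.float64(90.0)])
scene
 orange
 (np.int32(15), array([227.5, 272.4]), [array([227.3, 272.4]), array([10.8,  1.7]), np.float64(24.0)])
 (np.int32(126), array([229. , 280.7]), [array([228. , 280.6]), array([19.7, 10.4]), np.float64(17.4)])
 (np.int32(48), array([214.6, 284.2]), [array([214.1, 283.9]), array([9.3, 7.2]), np.float64(31.0)])
 (np.int32(78), array([248.1, 303.2]), [array([248.3, 303. ]), array([17. ,  7.5]), np.float64(31.0)])
t 0.3 tcp [ 0.2479 -0.5187  0.25  ] F [-0.9 -0.6 -0.8] M [ 0.04 -0.    0.  ] gap 0.0857
```

Run:
```python
from m import *
t=eyes.read_camera("top"); s=eyes.read_camera("scene")
im=np.hstack([crop(t,211,239,25,0,8),crop(s,392,202,25,0,8)])
cv2.imwrite("pics/c_low.png",im)
# direction of tabs at z=.048
a=onz(t,216.4,220.8,.048);b=onz(t,209.8,259,.048);print("blue",a,b,(a+b)/2,np.degrees(np.arctan2(*(a-b)[1::-1])))
a=onz(t,409.8,228.9,.048);b=onz(t,421.9,266,.048);print("orange tabs",a,b,(a+b)/2,np.degrees(np.arctan2(*(a-b)[1::-1])))
print("bar top", onz(t,419.5,246.4,.100),onz(s,228,280.6,.09), "tri",tri(t,(419.5,246.4),s,(228.5,279)))
```

```text
blue [0.57872659 0.24186501 0.048     ] [0.48907915 0.25840951 0.048     ] [0.53390287 0.25013726 0.048     ] -10.456327162672247
orange tabs [ 0.54983663 -0.21384911  0.048     ] [ 0.46173531 -0.23959319  0.048     ] [ 0.50578597 -0.22672115  0.048     ] 16.28888905577147
bar top [ 0.50587398 -0.22647382  0.1       ] [ 0.50648262 -0.23266499  0.09      ] tri (array([ 0.5055245 , -0.2289722 ,  0.09165407]), np.float64(0.002514893935455725))
```

View pics/c_low.png

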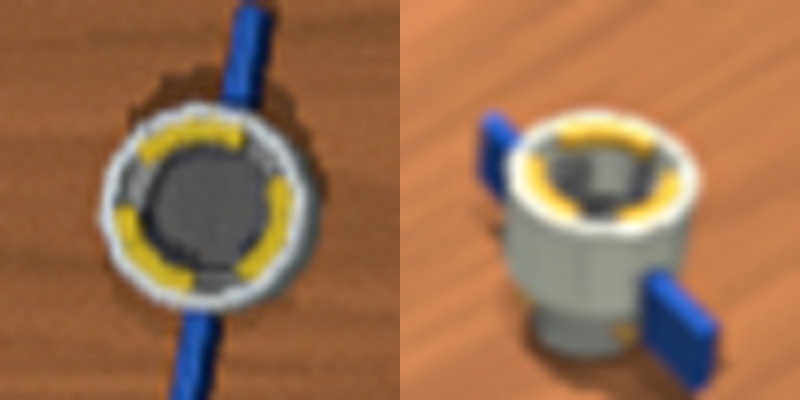

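Run:
```python
from m import *
t=eyes.read_camera("top"); s=eyes.read_camera("scene")
im=np.hstack([crop(s,392,212,16,0,12),crop(s,235,300,16,0,12)])
cv2.imwrite("pics/c_lug.png",im)
c=np.array([.532,.2515]); 
for u,v in((395.1,218.2),(382,214.5)):
    p=onz(s,u,v,.013); d=p[:2]-c; print(p,np.hypot(*d),np.degrees(np.arctan2(d[1],d[0])))
for a in(169.5,289.5,49.5,-10.5,109.5,229.5): print(a,proj(s,[c[0]+.023*np.cos(np.radians(a)),c[1]+.023*np.sin(np.radians(a)),.013]))
c=np.array([.506,-.228])
for a in(16.3,136.3,256.3,196.3,316.3,76.3): print(a,proj(s,[c[0]+.023*np.cos(np.radians(a)),c[1]+.023*np.sin(np.radians(a)),.013]))
```

```text
[0.55046968 0.25111632 0.013     ] 0.018473660575268752 -1.1900708857521354
[0.51786498 0.23545228 0.013     ] 0.021385231613325822 -131.37397740863966
169.5 [385.07140047 209.55782524]
289.5 [386.44750725 219.68384314]
49.5 [398.81781661 214.5264311 ]
-10.5 [395.24508928 219.65476017]
109.5 [393.69502822 209.52840833]
229.5 [381.39833836 214.58494479]
16.3 [241.67500933 306.19145653]
136.3 [235.38220062 293.89955569]
256.3 [224.07692612 305.45276349]
196.3 [225.87945073 297.46204953]
316.3 [232.00928298 309.90435242]
76.3 [243.24461531 298.17952109]
```

View pics/c_lug.png

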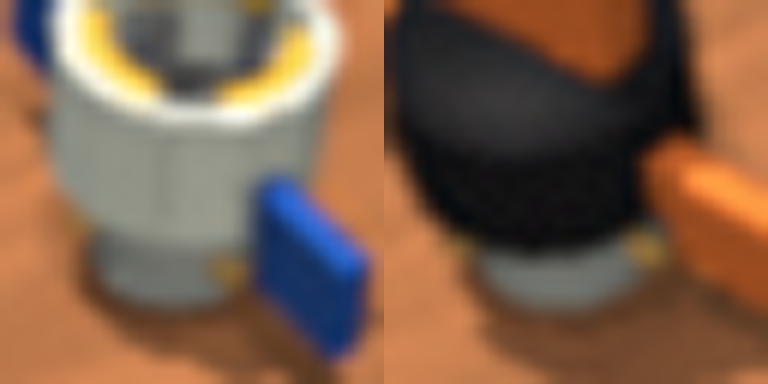

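move_arm(commands=[[[0.355, 0.964, 0], [0, 0, 0.9], 1], [[0.355, 0.964, 0], [0, 0, 0.9], 1], [[0.355, 0.964, 0], [0, 0, 0.9], 1], [[0.355, 0.964, 0], [0, 0, 0.9], 1], [[0.355, 0.964, 0], [0, 0, 0.9], 1]], newtons=40)

```text
clock: 1.0
tcp_pos: [0.3192, -0.3246, 0.2504]
orientation: [0.0, 0.858, 0.514, 0.0]
wrist_force: [0.0, 0.1, 0.6]
finger_gap: 0.0853
```

move_arm(commands=[[[0.355, 0.964, 0], [0, 0, 0.9], 1], [[0.355, 0.964, 0], [0, 0, 0.9], 1], [[0.355, 0.964, 0], [0, 0, 0.9], 1], [[0.355, 0.964, 0], [0, 0, 0.9], 1], [[0.355, 0.964, 0], [0, 0, 0.9], 1]])

```text
clock: 1.5
tcp_pos: [0.3903, -0.1317, 0.2507]
orientation: [0.001, 0.657, 0.754, 0.0]
wrist_force: [0.8, -0.6, -0.4]
finger_gap: 0.0853
```

move_arm(commands=[[[0.355, 0.964, 0], [0, 0, 0.9], 1], [[0.355, 0.964, 0], [0, 0, 0.9], 1], [[0.355, 0.964, 0], [0, 0, 0.9], 1], [[0.355, 0.964, 0], [0, 0, 0.9], 1], [[0.355, 0.964, 0], [0, 0, 0.9], 1]])

```text
clock: 2.0
tcp_pos: [0.4613, 0.0613, 0.2507]
orientation: [0.001, 0.392, 0.92, 0.0]
wrist_force: [0.8, -0.5, 0.7]
finger_gap: 0.0853
```

move_arm(commands=[[[0.355, 0.964, -0.25], [0, 0, 0.9], 1], [[0.355, 0.964, -0.25], [0, 0, 0.9], 1], [[0.355, 0.964, -0.25], [0, 0, 0.9], 1], [[0.355, 0.964, -0.25], [0, 0, 0.9], 1], [[0.355, 0.964, -0.25], [0, 0, 0.9], 1]])

```text
clock: 2.5
tcp_pos: [0.5323, 0.2541, 0.2]
orientation: [0.0, 0.088, 0.996, 0.0]
wrist_force: [0.6, 0.7, 0.0]
finger_gap: 0.0854
```

move_arm(commands=[[[0, -0.04, -1], [0, 0, 0], 1], [[0, 0, -1], [0, 0, 0], 1], [[0, 0, -0.8], [0, 0, 0], 1], [[0, 0, -0.75], [0, 0, 0], 1], [[0, 0, 0], [0, 0, 0], 1]])

```text
clock: 3.0
tcp_pos: [0.5284, 0.2497, 0.054]
orientation: [-0.004, 0.091, 0.996, -0.002]
wrist_force: [-1.0, -0.3, -0.1]
finger_gap: 0.0855
```

Run:
```python
from m import *
st()
t=eyes.read_camera("top"); s=eyes.read_camera("scene")
im=np.hstack([crop(t,211,239,40,0,5),crop(s,392,195,40,0,5)])
cv2.imwrite("pics/pre.png",im)
```

```text
t 3.0 tcp [0.5284 0.2497 0.054 ] F [-1.  -0.3 -0.1] M [ 0.02  0.06 -0.03] gap 0.0855
```

View pics/pre.png

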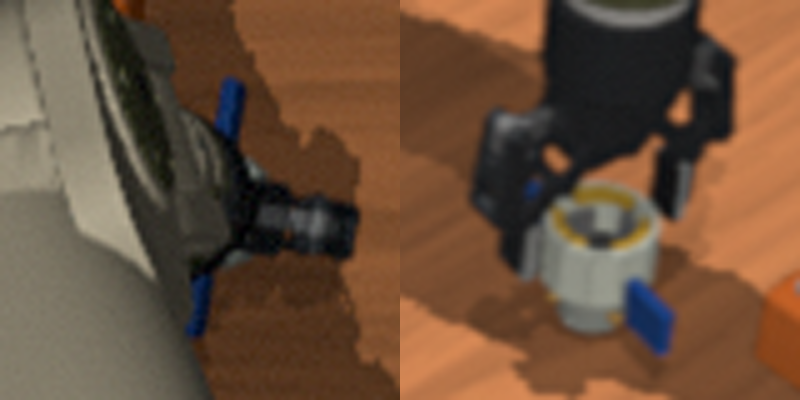

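The scene crop shows the open jaws straddling the white body, with the flats facing the fingers and clear of the blue tabs.

```bash
python3 -c "
from h import *
s=st();print(s['orientation'].round(4),s['joint_pos'].round(3))"
```

```text
t 3.1 tcp [0.5317 0.2507 0.0585] F [ 0.2 -0.6  0.4] M [ 0.02 -0.1  -0.04] gap 0.0852
[-5.000e-04  9.110e-02  9.958e-01 -2.000e-04] [ 0.304  0.462 -0.226  0.884  0.     0.487]
```

move_arm(commands=[[[0, 0, 0], [0, 0, 0], -1], [[0, 0, 0], [0, 0, 0], -1], [[0, 0, 0], [0, 0, 0], -1], [[0, 0, 0], [0, 0, 0], -1], [[0, 0, 0], [0, 0, 0], -1]], newtons=60)

```text
clock: 3.6
tcp_pos: [0.5336, 0.2514, 0.0607]
orientation: [0.002, 0.091, 0.996, 0.001]
wrist_force: [0.5, 0.8, 6.3]
finger_gap: 0.0571
```

```bash
python3 -c "
from h import *
s=st();print(s['orientation'].round(4),s['joint_pos'].round(3))
d=eyes.read_camera('scene');cv2.imwrite('pics/gr.png',crop(d,392,195,40,0,7))"
```

```text
t 3.6 tcp [0.5336 0.2514 0.0607] F [0.5 0.8 6.3] M [ 0.04  0.09 -0.02] gap 0.0571
[0.0021 0.0911 0.9958 0.001 ] [ 0.304  0.459 -0.224  0.883  0.     0.487]
```

View pics/gr.png

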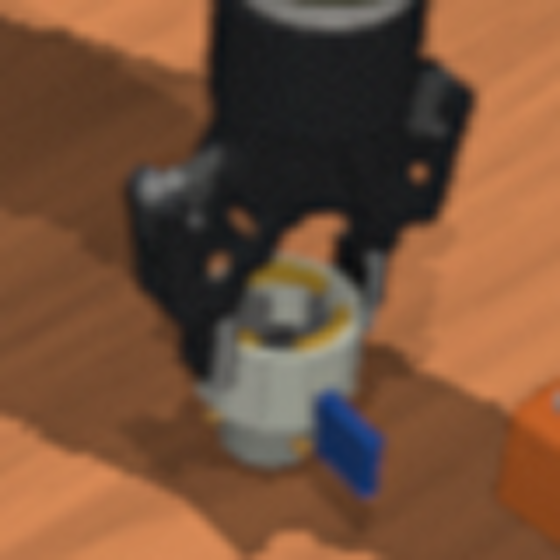

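The jaws have closed on the flats with a 57 mm opening. Now I'll lift.

move_arm(commands=[[[0, 0, 0.3], [0, 0, 0], -1], [[0, 0, 0.7], [0, 0, 0], -1], [[0, 0, 1], [0, 0, 0], -1], [[0, 0, 1], [0, 0, 0], -1], [[0, 0, 0], [0, 0, 0], -1]])

```text
clock: 4.15
tcp_pos: [0.535, 0.2517, 0.1854]
orientation: [0.005, 0.091, 0.996, 0.002]
wrist_force: [1.5, -0.4, -3.4]
finger_gap: 0.0569
```

Run:
```python
from m import *
d=eyes.read_camera('scene');t=eyes.read_camera('top');s=st();print(s['orientation'].round(4))
cv2.imwrite('pics/l1.png',np.hstack([crop(d,385,150,50,0,6)]))
```

```text
t 4.25 tcp [0.5324 0.2509 0.1797] F [ 0.2 -0.9 -4. ] M [-0.01  0.06  0.03] gap 0.0565
[1.100e-03 9.120e-02 9.958e-01 5.000e-04]
```

View pics/l1.png

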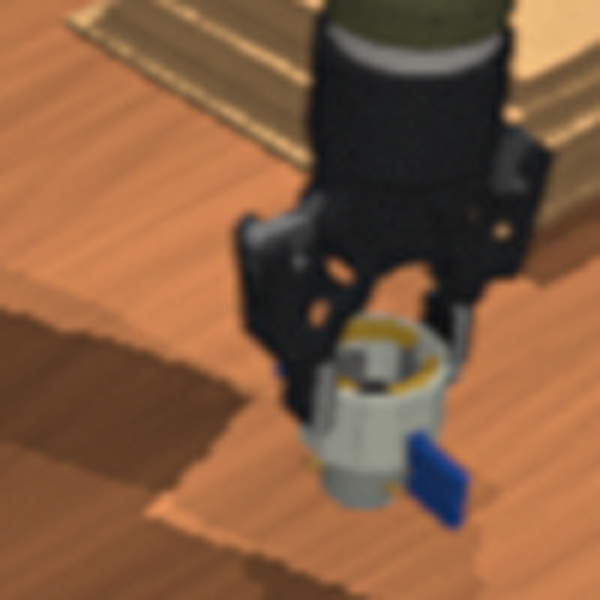

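Lifted cleanly: the wrist force shows about 4 N, which fits the stage's weight. Next I'll carry it to the head and turn it about 54° anticlockwise.

move_arm(commands=[[[0.08, -0.6, 0], [0, 0, 0.8], -1], [[0.08, -0.95, 0], [0, 0, 0.98], -1], [[0.08, -0.95, 0], [0, 0, 0.98], -1], [[0.08, -0.95, 0], [0, 0, 0.98], -1], [[0.08, -0.95, 0], [0, 0, 0.98], -1]])

```text
clock: 4.75
tcp_pos: [0.5461, 0.0734, 0.176]
orientation: [-0.002, -0.239, 0.971, 0.001]
wrist_force: [1.0, 0.3, -4.0]
finger_gap: 0.0565
```

move_arm(commands=[[[0.08, -0.95, 0], [0, 0, 0.98], -1], [[0.085, -0.51, 0], [0, 0, 0.95], -1], [[0, 0, 0], [0, 0, 0], -1], [[0, 0, 0], [0, 0, 0], -1]])

```text
clock: 5.15
tcp_pos: [0.5532, 0.0162, 0.1766]
orientation: [-0.002, -0.363, 0.932, 0.001]
wrist_force: [-0.1, -0.1, -2.3]
finger_gap: 0.0567
```

Run:
```python
from m import *
d=eyes.read_camera('scene');t=eyes.read_camera('top');s=st();q=s['orientation'];print(q.round(4),np.degrees(2*np.arctan2(q[2],q[1])))
cv2.imwrite('pics/h1.png',np.hstack([crop(d,330,220,45,0,6),crop(t,312,227,45,0,6)])[:,:800])
```

```text
t 5.25 tcp [0.5536 0.0172 0.1772] F [ 0.2  0.3 -2.3] M [ 0.02  0.   -0.03] gap 0.0567
[-1.000e-03 -3.641e-01  9.313e-01  8.000e-04] 222.70766533348038
```

View pics/h1.png

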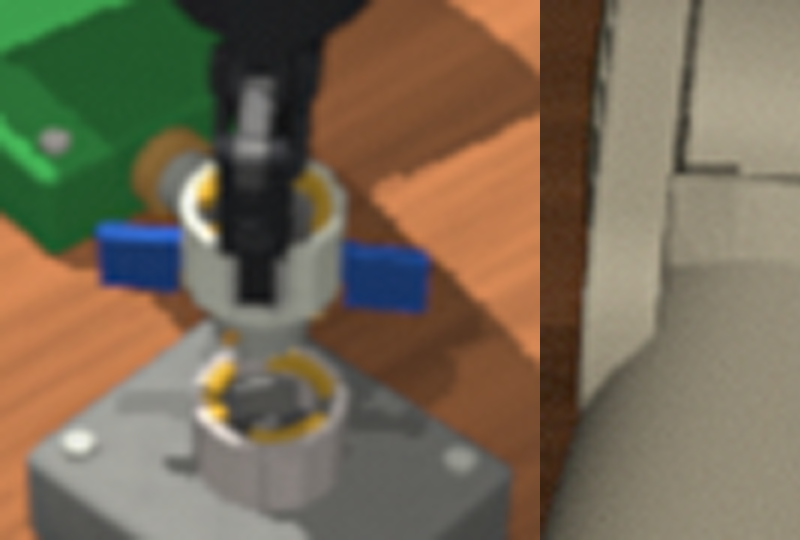

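The scene crop shows the stage hanging just above the collar. I'll check the alignment numerically.

Run:
```python
from m import *
d=eyes.read_camera('scene');s=st()
# detect stage white top ring / blue tabs centroid vs collar in scene image
hs=cv2.cvtColor(d["frame"],cv2.COLOR_RGB2HSV)
blue=win(cv2.inRange(hs,(105,120,50),(130,255,255)),330,220,45)
n,l,stt,ce=cv2.connectedComponentsWithStats(blue)
cs=[ce[i] for i in range(1,n) if stt[i,4]>25]; print(cs)
# tab center height: foot+34 ; foot=tcp-.059
z=s["tcp_pos"][2]-.059+.034
P=[onz(d,*c,z) for c in cs]; print(P,np.mean(P,0))
print("collar scene-est", .5538,.0173)
```

```text
t 5.3 tcp [0.5538 0.0174 0.1775] F [ 0.4 -0.7 -3.2] M [-0.03 -0.02  0.02] gap 0.0568
[array([308.25384615, 216.8       ]), array([348.93076923, 220.43846154])]
[array([ 0.51622615, -0.0142871 ,  0.15251699]), array([0.58477752, 0.04675508, 0.15251699])] [0.55050183 0.01623399 0.15251699]
collar scene-est 0.5538 0.0173
```

move_arm(commands=[[[0.045, -0.025, -0.2], [0, 0, 0], -1], [[0, 0, -0.3], [0, 0, 0], -1], [[0, 0, -0.2], [0, 0, 0], -1], [[0, 0, -0.1], [0, 0, 0], -1], [[0, 0, -0.05], [0, 0, 0], -1]])

```text
clock: 5.8
tcp_pos: [0.5558, 0.0155, 0.1433]
orientation: [-0.001, -0.364, 0.931, 0.0]
wrist_force: [0.8, -0.3, -2.1]
finger_gap: 0.0565
```

Run:
```python
from m import *
d=eyes.read_camera('scene');s=st();q=s['orientation'];print(q.round(4),np.degrees(2*np.arctan2(q[2],q[1])))
cv2.imwrite('pics/h2.png',crop(d,330,225,40,0,8))
```

```text
t 5.85 tcp [0.5559 0.0154 0.1435] F [-0.2  0.2 -3.1] M [-0.01  0.02 -0.  ] gap 0.0568
[-6.000e-04 -3.644e-01  9.312e-01  3.000e-04] 222.74013187529997
```

View pics/h2.png

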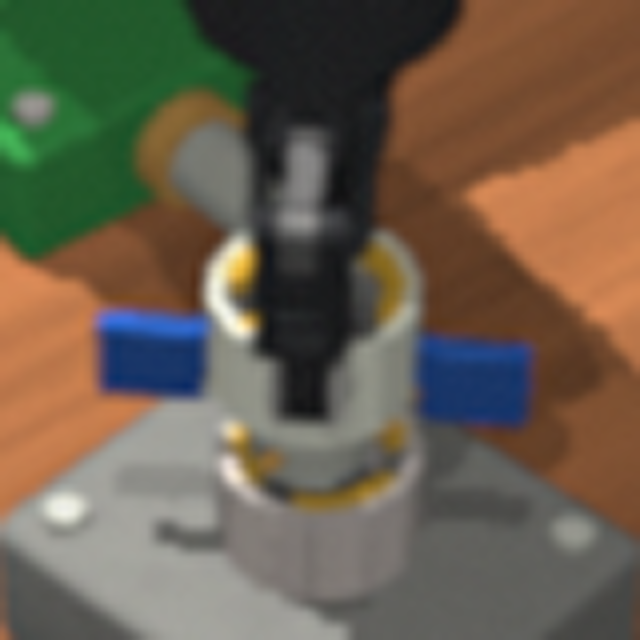

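The stage's foot is right over the collar and centred to within about 1 mm. Its axis is at crop x 313 and the collar's is at 318. Next I'll lower it slowly.

move_arm(commands=[[[0.015, 0.02, -0.1], [0, 0, 0], -1], [[0, 0, -0.1], [0, 0, 0], -1], [[0, 0, -0.05], [0, 0, 0], -1], [[0, 0, 0], [0, 0, 0], -1]])

```text
clock: 6.25
tcp_pos: [0.5568, 0.0162, 0.134]
orientation: [-0.0, -0.364, 0.931, 0.0]
wrist_force: [0.4, 0.3, -3.3]
finger_gap: 0.0571
```

move_arm(commands=[[[0, 0, -0.07], [0, 0, 0], -1], [[0, 0, -0.03], [0, 0, 0], -1], [[0, 0, 0], [0, 0, 0], -1]])

```text
clock: 6.55
tcp_pos: [0.5568, 0.0162, 0.1301]
orientation: [-0.0, -0.364, 0.931, 0.0]
wrist_force: [-0.5, 1.2, -2.8]
finger_gap: 0.0564
```

move_arm(commands=[[[0, 0, -0.08], [0, 0, 0], -1], [[0, 0, -0.08], [0, 0, 0], -1], [[0, 0, 0], [0, 0, 0], -1]])

```text
clock: 6.85
tcp_pos: [0.5566, 0.0163, 0.1233]
orientation: [-0.0, -0.364, 0.931, 0.0]
wrist_force: [-0.2, 0.6, -3.0]
finger_gap: 0.0566
```

move_arm(commands=[[[0, 0, -0.08], [0, 0, 0], -1], [[0, 0, -0.05], [0, 0, 0], -1], [[0, 0, 0], [0, 0, 0], -1]])

```text
clock: 7.15
tcp_pos: [0.5574, 0.0163, 0.1211]
orientation: [0.001, -0.365, 0.931, -0.0]
wrist_force: [-4.8, 1.1, 13.1]
finger_gap: 0.0569
```

The stage meets the ledge at z 0.121, as expected, so the lugs went straight through the gaps. Now I'll ease the push and turn clockwise.

move_arm(commands=[[[-0.02, 0, 0.035], [0, 0, 0], -1], [[0, 0, 0], [0, 0, -0.5], -1], [[0, 0, 0], [0, 0, -0.7], -1], [[0, 0, 0], [0, 0, -0.7], -1], [[0, 0, 0], [0, 0, 0], -1]])

```text
clock: 7.65
tcp_pos: [0.5574, 0.0161, 0.1214]
orientation: [0.001, -0.238, 0.971, -0.0]
wrist_force: [-0.4, 1.4, 6.1]
finger_gap: 0.0563
```

Run:
```python
from m import *
s=st();q=s['orientation'];print(q.round(4),np.degrees(2*np.arctan2(q[2],q[1])))
```

```text
t 7.65 tcp [0.5574 0.0161 0.1214] F [-0.4  1.4  6.1] M [ 0.13 -0.05 -0.02] gap 0.0563
[ 1.500e-03 -2.379e-01  9.713e-01 -5.000e-04] 207.53045446265338
```

move_arm(commands=[[[0, 0, 0], [0, 0, -0.7], -1], [[0, 0, 0], [0, 0, -0.7], -1], [[0, 0, 0], [0, 0, -0.7], -1], [[0, 0, 0], [0, 0, -0.7], -1], [[0, 0, 0], [0, 0, 0], -1]])

```text
clock: 8.15
tcp_pos: [0.5574, 0.0159, 0.1213]
orientation: [0.001, -0.045, 0.999, -0.0]
wrist_force: [0.1, -0.3, 5.7]
finger_gap: 0.0567
```

Run:
```python
from m import *
s=st();q=s['orientation'];print(q.round(4),np.degrees(2*np.arctan2(q[2],q[1])))
d=eyes.read_camera('scene')
cv2.imwrite('pics/h3.png',crop(d,330,225,40,0,8))
```

```text
t 8.15 tcp [0.5574 0.0159 0.1213] F [ 0.1 -0.3  5.7] M [ 0.04 -0.06 -0.08] gap 0.0567
[ 1.50e-03 -4.53e-02  9.99e-01 -3.00e-04] 185.19591541716107
```

View pics/h3.png

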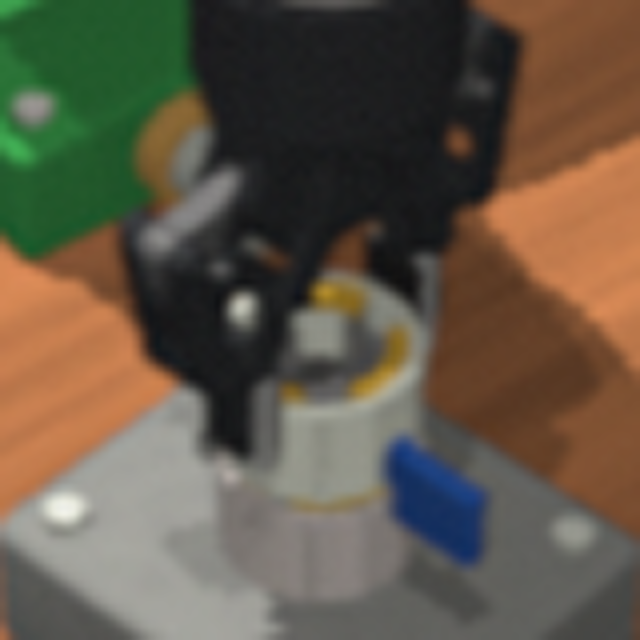

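It's on the ledge and turning freely. I'll keep turning clockwise.

move_arm(commands=[[[0, 0, 0], [0, 0, -0.7], -1], [[0, 0, 0], [0, 0, -0.7], -1], [[0, 0, 0], [0, 0, -0.7], -1], [[0, 0, 0], [0, 0, -0.7], -1], [[0, 0, 0], [0, 0, 0], -1]])

```text
clock: 8.7
tcp_pos: [0.5562, 0.0161, 0.1198]
orientation: [-0.0, 0.149, 0.989, 0.0]
wrist_force: [0.5, 0.4, -2.4]
finger_gap: 0.0564
```

move_arm(commands=[[[0, 0, 0], [0, 0, -0.5], -1], [[0, 0, 0], [0, 0, -0.4], -1], [[0, 0, 0], [0, 0, 0], -1]])

```text
clock: 9.0
tcp_pos: [0.5554, 0.0161, 0.1193]
orientation: [-0.001, 0.21, 0.978, -0.0]
wrist_force: [-0.5, -0.1, -2.6]
finger_gap: 0.0566
```

Run:
```python
from m import *
s=st();q=s['orientation'];print(q.round(4),np.degrees(2*np.arctan2(q[2],q[1])))
```

```text
t 9.0 tcp [0.5554 0.0161 0.1193] F [-0.5 -0.1 -2.6] M [0.02 0.03 0.02] gap 0.0566
[-9.000e-04  2.101e-01  9.777e-01 -1.000e-04] 155.74525415250284
```

The support force has gone at yaw −17° to −24°, so the lugs are over the pockets. Now I'll lower it.

move_arm(commands=[[[0, 0, -0.05], [0, 0, 0], -1], [[0, 0, -0.05], [0, 0, -0.2], -1], [[0, 0, -0.03], [0, 0, 0], -1], [[0, 0, 0], [0, 0, 0], -1]])

```text
clock: 9.4
tcp_pos: [0.5563, 0.0161, 0.1158]
orientation: [0.0, 0.225, 0.974, -0.0]
wrist_force: [-1.3, -0.7, 4.9]
finger_gap: 0.0569
```

move_arm(commands=[[[0, 0, -0.03], [0, 0, 0], -1], [[0, 0, 0], [0, 0, 0], -1]])

```text
clock: 9.6
tcp_pos: [0.5568, 0.016, 0.1157]
orientation: [0.001, 0.225, 0.974, 0.0]
wrist_force: [-3.2, 1.1, 11.5]
finger_gap: 0.0566
```

move_arm(commands=[[[0, 0, 0.05], [0, 0, 0], -1], [[0, 0, 0.05], [0, 0, 0], -1], [[0, 0, 0.05], [0, 0, 0], -1], [[0, 0, 0], [0, 0, 0], -1]])

```text
clock: 10.0
tcp_pos: [0.5561, 0.0162, 0.1195]
orientation: [-0.0, 0.225, 0.974, 0.0]
wrist_force: [0.6, -0.3, -3.4]
finger_gap: 0.0566
```

Run:
```python
from m import *
s=st();q=s['orientation'];print(q.round(4),np.degrees(2*np.arctan2(q[2],q[1])))
d=eyes.read_camera('scene')
cv2.imwrite('pics/h4.png',crop(d,330,225,40,0,8))
```

```text
t 10.0 tcp [0.5561 0.0162 0.1195] F [ 0.6 -0.3 -3.4] M [ 0.01  0.07 -0.03] gap 0.0566
[-1.000e-04  2.254e-01  9.743e-01  0.000e+00] 153.94690579553836
```

View pics/h4.png

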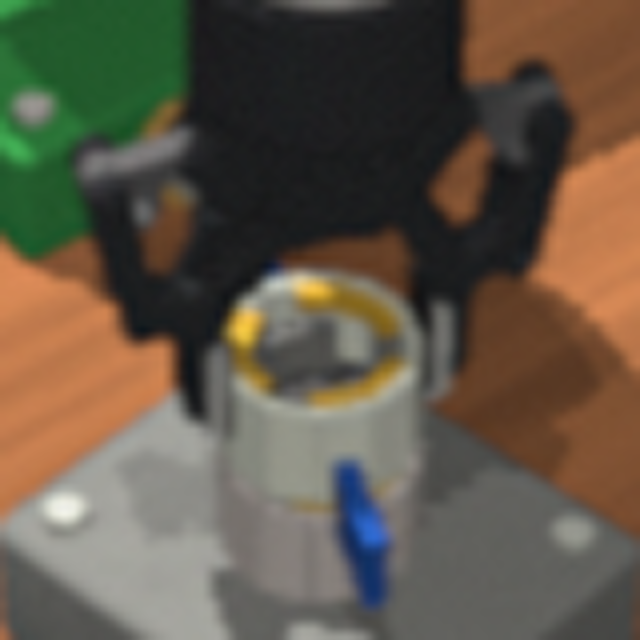

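It can still be raised 4 mm inside the pocket, which is vertical play below the lip. I'll push it down, release and check.

move_arm(commands=[[[0, 0, -0.07], [0, 0, 0], -1], [[0, 0, -0.08], [0, 0, -0.3], -1], [[0, 0, 0], [0, 0, 0], -1], [[0, 0, 0.02], [0, 0, 0], -0.3], [[0, 0, 0], [0, 0, 0], 0.2]])

```text
clock: 10.55
tcp_pos: [0.5574, 0.016, 0.1157]
orientation: [0.002, 0.246, 0.969, 0.0]
wrist_force: [0.4, 0.5, 6.7]
finger_gap: 0.0566
```

move_arm(commands=[[[0, 0, 0], [0, 0, 0], 0.5], [[0, 0, 0], [0, 0, 0], 1], [[0, 0, 0], [0, 0, 0], 1]])

```text
clock: 10.85
tcp_pos: [0.5558, 0.0162, 0.114]
orientation: [-0.0, 0.246, 0.969, -0.0]
wrist_force: [0.9, -0.4, 0.9]
finger_gap: 0.0853
```

move_arm(commands=[[[0, 0, 0.3], [0, 0, 0], 1], [[0, 0, 0.8], [0, 0, 0], 1], [[0, 0, 1], [0, 0, 0], 1], [[0, 0, 1], [0, 0, 0], 1], [[0, -1, 0.5], [0, 0, 0], 1]])

```text
clock: 11.35
tcp_pos: [0.5573, -0.0212, 0.2634]
orientation: [0.003, 0.243, 0.97, 0.001]
wrist_force: [1.9, -0.2, -0.2]
finger_gap: 0.0851
```

move_arm(commands=[[[-0.21, -0.85, 0], [0, 0, 0.93], 1], [[-0.21, -0.85, 0], [0, 0, 0.93], 1], [[-0.21, -0.85, 0], [0, 0, 0.93], 1], [[-0.21, -0.85, 0], [0, 0, 0.93], 1], [[-0.21, -0.85, 0], [0, 0, 0.93], 1]])

```text
clock: 11.85
tcp_pos: [0.5136, -0.1951, 0.2594]
orientation: [0.0, -0.079, 0.997, -0.0]
wrist_force: [0.8, 0.2, -0.8]
finger_gap: 0.0854
```

move_arm(commands=[[[-0.21, -0.85, 0], [0, 0, 0.93], 1], [[0, 0, 0], [0, 0, 0], 1], [[0, 0, 0], [0, 0, 0], 1]])

```text
clock: 12.15
tcp_pos: [0.5054, -0.2285, 0.259]
orientation: [0.0, -0.139, 0.99, 0.0]
wrist_force: [0.2, -0.5, 0.5]
finger_gap: 0.0856
```

Run:
```python
from m import *
s=eyes.read_camera('scene');t=eyes.read_camera('top');q=st()['orientation'];print(q.round(4),np.degrees(2*np.arctan2(q[2],q[1])))
cv2.imwrite('pics/k1.png',np.hstack([crop(s,330,230,32,0,6),crop(t,312,227,32,0,6)]))
ms=win(yel(s["frame"]),330,225,22); mt=win(yel(t["frame"]),312,227,20)
es,et=ell(ms),ell(mt); print(es,et)
z=.122
print(onz(s,*es[0],z),onz(t,*et[0],z),tri(t,et[0],s,es[0]))
orient_gaps(s,ms,onz(s,*es[0],z),z,"scene"); orient_gaps(t,mt,onz(t,*et[0],z),z,"top")
hs=cv2.cvtColor(t["frame"],cv2.COLOR_RGB2HSV)
blue=win(cv2.inRange(hs,(105,120,50),(130,255,255)),312,227,40)
n,l,stt,ce=cv2.connectedComponentsWithStats(blue)
cs=[ce[i] for i in range(1,n) if stt[i,4]>10]; print(cs)
if len(cs)==2:
    a,b=[onz(t,*c,.103) for c in cs]; print(a,b,np.degrees(np.arctan2(*(a-b)[1::-1])))
```

```text
t 12.25 tcp [ 0.5058 -0.2271  0.2589] F [-0.7  0.2  0.3] M [ 0.05 -0.01  0.  ] gap 0.0857
[ 1.000e-04 -1.405e-01  9.901e-01  2.000e-04] 196.15272447147848
((322.7652587890625, 220.7343292236328), (20.41912269592285, 40.15602493286133), 132.7135467529297) ((311.7474670410156, 225.35470581054688), (21.613801956176758, 21.78835105895996), 121.54254913330078)
[0.52255569 0.02357478 0.122     ] [0.55737495 0.01723274 0.122     ] (array([0.54998622, 0.01061917, 0.14983002]), np.float64(0.01661800965818167))
scene gap centres deg [341.18502559 101.18502559 221.18502559]
...+######+................................................................+####..........
top gap centres deg [ 50.57308066 170.57308066 290.57308066]
########..........+###################+.........#####################........+############
[array([321.33333333, 207.88888889]), array([302.81632653, 243.87755102])]
[ 0.59827232 -0.00536005  0.103     ] [0.51717771 0.038458   0.103     ] -28.3837943881582
```

View pics/k1.png

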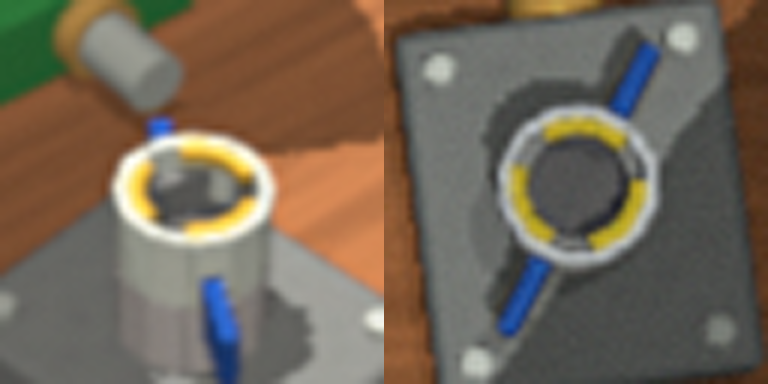

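The lower stage sits flush on the collar in the scene crop. The top view puts its mouth gaps at 50.6° and its tabs at −28.4°. Now I'll descend onto the upper stage's grip bar and recheck the mouth height.

move_arm(commands=[[[0, 0, -1], [0, 0, 0], 1], [[0, 0, -1], [0, 0, 0], 1], [[0, 0, -1], [0, 0, 0], 0.6], [[0, 0, -0.8], [0, 0, 0], 0.4], [[0, 0, -0.38], [0, 0, 0], 0.2]])

```text
clock: 12.75
tcp_pos: [0.5043, -0.2251, 0.0883]
orientation: [-0.002, -0.141, 0.99, 0.002]
wrist_force: [0.4, 0.9, -0.5]
finger_gap: 0.0512
```

Run:
```python
from m import *
s=eyes.read_camera('scene');t=eyes.read_camera('top');q=st()['orientation'];print(q.round(4),np.degrees(2*np.arctan2(q[2],q[1])))
ms=win(yel(s["frame"]),330,230,14); mt=win(yel(t["frame"]),312,227,20)
es,et=ell(ms),ell(mt); print(es,et)
z=.122
if es[1][1]<25: print(onz(s,*es[0],z),onz(t,*et[0],z),tri(t,et[0],s,es[0])); orient_gaps(s,ms,onz(s,*es[0],z),z,"scene")
cv2.imwrite('pics/u1.png',np.hstack([crop(s,235,275,40,0,5),crop(t,415,247,40,0,5)]))
```

```text
t 12.85 tcp [ 0.5043 -0.2253  0.0889] F [-0.1 -0.6 -0.1] M [ 0.05  0.03 -0.01] gap 0.0512
[-0.0021 -0.1415  0.9899  0.0019] 196.27123729760189
((329.93719482421875, 229.04873657226562), (14.159517288208008, 20.291948318481445), 90.78919982910156) ((311.7474670410156, 225.35470581054688), (21.613801956176758, 21.78835105895996), 121.54254913330078)
[0.55426592 0.01768601 0.122     ] [0.55737495 0.01723274 0.122     ] (array([0.55666452, 0.01659874, 0.12447637]), np.float64(0.0016158552397385446))
scene gap centres deg [ 50.43079999 170.43079999 290.43079999]
########+.....++######################+.........+####################+........######++####
```

View pics/u1.png

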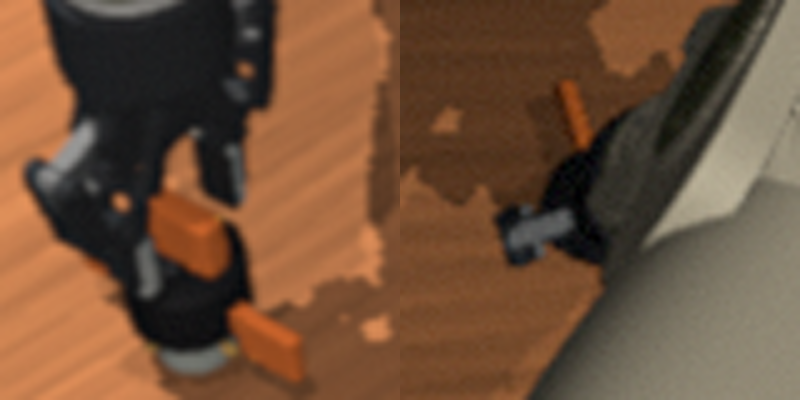

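The mouth triangulates 37 mm above the collar's mouth, which matches home exactly. The jaws straddle the orange bar, so I'll close on it.

move_arm(commands=[[[0, 0, 0], [0, 0, 0], -0.2], [[0, 0, 0], [0, 0, 0], -0.6], [[0, 0, 0], [0, 0, 0], -1], [[0, 0, 0], [0, 0, 0], -1], [[0, 0, 0], [0, 0, 0], -1]], newtons=80)

```text
clock: 13.35
tcp_pos: [0.5069, -0.2283, 0.0931]
orientation: [0.001, -0.141, 0.99, -0.001]
wrist_force: [0.5, 1.7, 6.2]
finger_gap: 0.0124
```

```bash
python3 -c "
from h import *
s=st();q=s['orientation'];print(q.round(4),np.degrees(2*np.arctan2(q[2],q[1])))
d=eyes.read_camera('scene');cv2.imwrite('pics/u2.png',crop(d,235,275,40,0,7))"
```

```text
t 13.35 tcp [ 0.5069 -0.2283  0.0931] F [0.5 1.7 6.2] M [ 0.34 -0.01 -0.  ] gap 0.0124
[ 1.500e-03 -1.408e-01  9.900e-01 -7.000e-04] 196.1828148598077
```

View pics/u2.png

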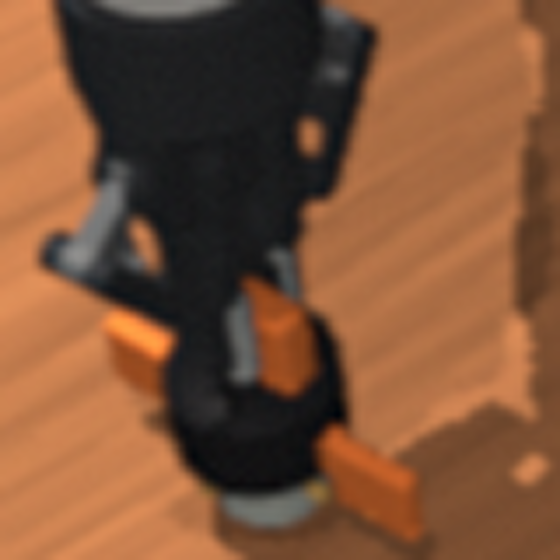

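The bar is gripped with a 12.4 mm opening. Next I'll lift it.

move_arm(commands=[[[0, 0, 0.4], [0, 0, 0], -1], [[0, 0, 0.9], [0, 0, 0], -1], [[0, 0, 1], [0, 0, 0], -1], [[0, 0, 1], [0, 0, 0], -1], [[0, 0, 0.6], [0, 0, 0], -1]])

```text
clock: 13.9
tcp_pos: [0.5062, -0.2283, 0.2506]
orientation: [0.001, -0.141, 0.99, -0.001]
wrist_force: [1.2, -0.4, -3.0]
finger_gap: 0.0129
```

```bash
python3 -c "
from h import *
d=eyes.read_camera('scene');d=eyes.read_camera('scene')
s=st();q=s['orientation'];print(q.round(4),np.degrees(2*np.arctan2(q[2],q[1])))
cv2.imwrite('pics/u3.png',crop(d,225,205,60,0,5))"
```

```text
t 14.0 tcp [ 0.5073 -0.229   0.2513] F [ 0.4 -0.3 -3. ] M [-0.02 -0.02  0.  ] gap 0.0122
[ 0.0027 -0.1406  0.9901 -0.0023] 196.16865538776352
```

View pics/u3.png

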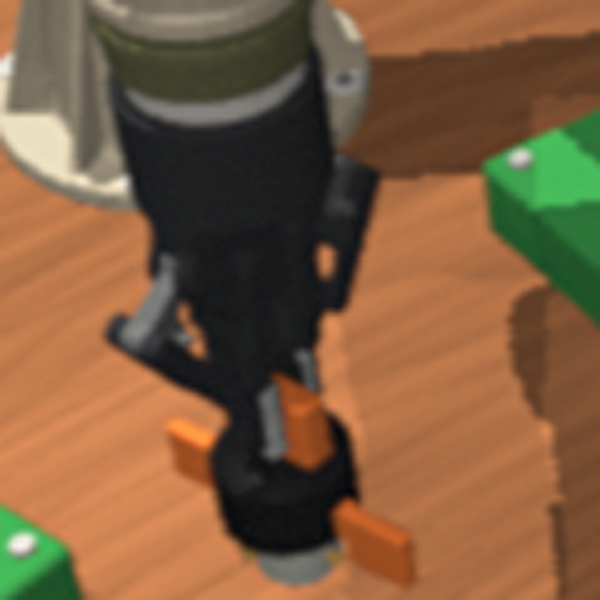

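Lifted, upright and not slipping. Next I'll carry it over the lower stage with a 37° anticlockwise turn.

move_arm(commands=[[[0.15, 0.7, 0], [0, 0, 0.66], -1], [[0.18, 0.9, 0], [0, 0, 0.66], -1], [[0.18, 0.9, 0], [0, 0, 0.66], -1], [[0.18, 0.9, 0], [0, 0, 0.66], -1], [[0.18, 0.9, 0], [0, 0, 0.66], -1]])

```text
clock: 14.5
tcp_pos: [0.5396, -0.0544, 0.2451]
orientation: [-0.001, -0.365, 0.931, 0.001]
wrist_force: [0.6, -0.6, -3.1]
finger_gap: 0.013
```

move_arm(commands=[[[0.18, 0.9, 0], [0, 0, 0.66], -1], [[0.18, 0.9, 0], [0, 0, 0.66], -1], [[0, 0, 0], [0, 0, 0], -1], [[0, 0, 0], [0, 0, 0], -1]])

```text
clock: 14.9
tcp_pos: [0.554, 0.017, 0.2453]
orientation: [-0.002, -0.448, 0.894, 0.001]
wrist_force: [0.0, -0.5, -3.7]
finger_gap: 0.0125
```

```bash
python3 -c "
from h import *
d=eyes.read_camera('scene');d=eyes.read_camera('scene')
s=st();q=s['orientation'];print(q.round(4),np.degrees(2*np.arctan2(q[2],q[1])))
cv2.imwrite('pics/u4.png',crop(d,330,205,50,0,6))"
```

```text
t 15.0 tcp [0.5542 0.0156 0.246 ] F [ 0.  -0.5 -2.8] M [-0.02 -0.06  0.  ] gap 0.0124
[-1.100e-03 -4.468e-01  8.946e-01  5.000e-04] 233.07582215970336
```

View pics/u4.png

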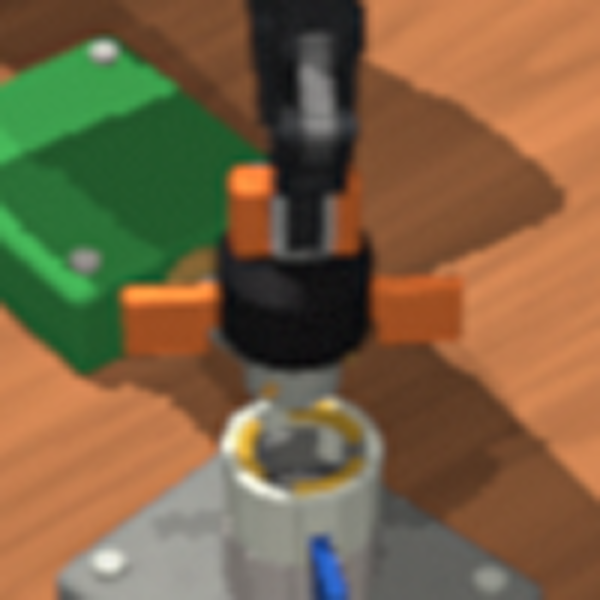

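```bash
python3 -c "
from h import *
d=eyes.read_camera('scene');s=st()
x,y,_=s['tcp_pos']
print(proj(d,[.5562,.0162,.122]),proj(d,[x,y,.153+.05]),proj(d,[.5562,.0162,.203]),proj(d,[.5562,.0162,.187]))
hs=cv2.cvtColor(d['frame'],cv2.COLOR_RGB2HSV);o=cv2.inRange(hs,(4,170,100),(16,255,255));o[:,:295]=0;o[:,365:]=0;o[:200]=0;o[225:]=0
n,l,q,c=cv2.connectedComponentsWithStats(o)
print([(q[i].tolist(),c[i].round(1)) for i in range(1,n) if q[i,4]>20])
"
```

```text
t 15.05 tcp [0.5544 0.0152 0.2464] F [ 0.3 -1.  -3.3] M [-0.02 -0.02  0.03] gap 0.0127
[330.01127655 229.78830721] [329.61354579 202.59158997] [330.49528807 202.81293318] [330.39594266 208.34878746]
[([342, 201, 15, 12, 173], array([348.9, 206.3])), ([300, 202, 17, 13, 174], array([307.7, 207.5]))]
```

move_arm(commands=[[[0.065, 0.05, -0.2], [0, 0, 0], -1], [[0, 0, -0.3], [0, 0, 0], -1], [[0, 0, -0.2], [0, 0, 0], -1], [[0, 0, 0], [0, 0, 0], -1]])

```text
clock: 15.45
tcp_pos: [0.5562, 0.0179, 0.2171]
orientation: [-0.002, -0.447, 0.895, 0.001]
wrist_force: [-0.3, 0.2, -4.0]
finger_gap: 0.0129
```

```bash
python3 -c "
from h import *
d=eyes.read_camera('scene')
s=st();q=s['orientation'];print(q.round(4),np.degrees(2*np.arctan2(q[2],q[1])))
cv2.imwrite('pics/u5.png',crop(d,330,215,40,0,8))"
```

```text
t 15.5 tcp [0.5567 0.018  0.218 ] F [ 1.5 -0.3 -3. ] M [ 0.01 -0.02  0.05] gap 0.0126
[-1.100e-03 -4.471e-01  8.945e-01  7.000e-04] 233.11279189799
```

View pics/u5.png

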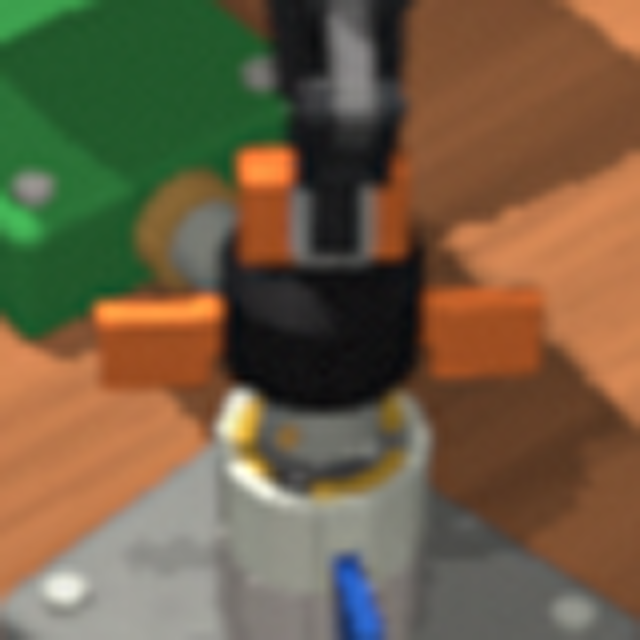

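The black body (crop x 226–420) is centred over the white ring (217–430). I'll lower it slowly.

move_arm(commands=[[[0, 0, -0.1], [0, 0, 0], -1], [[0, 0, -0.1], [0, 0, 0], -1], [[0, 0, -0.07], [0, 0, 0], -1], [[0, 0, 0], [0, 0, 0], -1]])

```text
clock: 15.9
tcp_pos: [0.5573, 0.0182, 0.2081]
orientation: [-0.0, -0.447, 0.894, 0.0]
wrist_force: [-0.4, 0.0, -3.3]
finger_gap: 0.0128
```

move_arm(commands=[[[0, 0, -0.07], [0, 0, 0], -1], [[0, 0, -0.05], [0, 0, 0], -1], [[0, 0, -0.05], [0, 0, 0], -1], [[0, 0, 0], [0, 0, 0], -1]])

```text
clock: 16.3
tcp_pos: [0.5573, 0.0182, 0.2014]
orientation: [-0.0, -0.447, 0.894, 0.0]
wrist_force: [-0.4, -0.1, -3.3]
finger_gap: 0.0122
```

move_arm(commands=[[[0, 0, -0.07], [0, 0, 0], -1], [[0, 0, -0.07], [0, 0, 0], -1], [[0, 0, -0.07], [0, 0, 0], -1], [[0, 0, 0], [0, 0, 0], -1]])

```text
clock: 16.7
tcp_pos: [0.5572, 0.0182, 0.1927]
orientation: [-0.0, -0.447, 0.894, 0.0]
wrist_force: [-1.3, -0.6, -3.0]
finger_gap: 0.0122
```

move_arm(commands=[[[0, 0, -0.05], [0, 0, 0], -1], [[0, 0, -0.03], [0, 0, 0], -1], [[0, 0, 0], [0, 0, 0], -1]])

```text
clock: 17.0
tcp_pos: [0.5578, 0.0181, 0.1908]
orientation: [0.0, -0.447, 0.894, -0.0]
wrist_force: [-0.1, -0.5, 1.7]
finger_gap: 0.0125
```

It meets the ledge at 0.191, as predicted. Now I'll turn clockwise.

move_arm(commands=[[[0, 0, 0], [0, 0, -0.5], -1], [[0, 0, 0], [0, 0, -0.7], -1], [[0, 0, 0], [0, 0, -0.7], -1], [[0, 0, 0], [0, 0, -0.7], -1], [[0, 0, 0], [0, 0, 0], -1]])

```text
clock: 17.5
tcp_pos: [0.5581, 0.0181, 0.1908]
orientation: [0.001, -0.278, 0.96, -0.0]
wrist_force: [0.5, 0.5, 0.8]
finger_gap: 0.0124
```

move_arm(commands=[[[0, 0, 0], [0, 0, -0.7], -1], [[0, 0, 0], [0, 0, -0.7], -1], [[0, 0, 0], [0, 0, -0.7], -1], [[0, 0, 0], [0, 0, -0.7], -1], [[0, 0, 0], [0, 0, 0], -1]])

```text
clock: 18.0
tcp_pos: [0.558, 0.0181, 0.1907]
orientation: [0.001, -0.088, 0.996, -0.0]
wrist_force: [0.6, -0.1, 2.8]
finger_gap: 0.0125
```

```bash
python3 -c "
from h import *
d=eyes.read_camera('scene')
s=st();q=s['orientation'];print(q.round(4),np.degrees(2*np.arctan2(q[2],q[1])))
cv2.imwrite('pics/u6.png',crop(d,330,215,40,0,8))"
```

```text
t 18.05 tcp [0.558  0.0181 0.1907] F [-0.8 -0.7  2.8] M [ 0.07 -0.05 -0.01] gap 0.0127
[ 7.000e-04 -8.850e-02  9.961e-01 -1.000e-04] 190.1518188819246
```

View pics/u6.png

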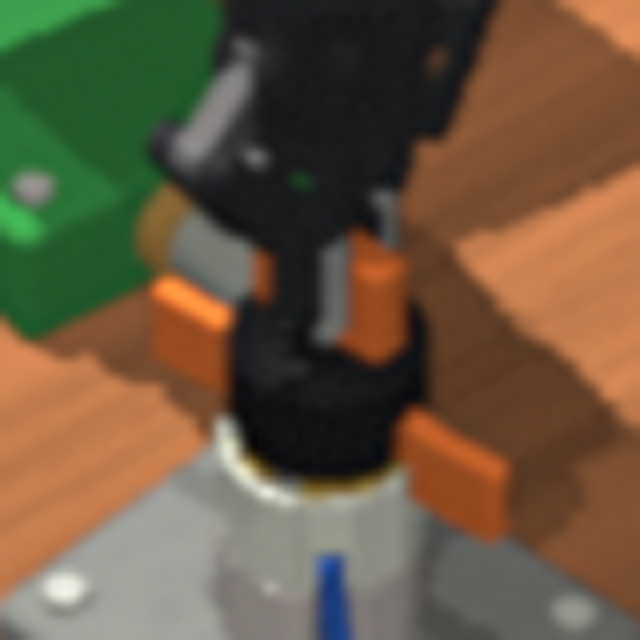

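move_arm(commands=[[[0, 0, 0], [0, 0, -0.7], -1], [[0, 0, 0], [0, 0, -0.7], -1], [[0, 0, 0], [0, 0, -0.7], -1], [[0, 0, 0], [0, 0, -0.7], -1], [[0, 0, 0], [0, 0, 0], -1]])

```text
clock: 18.55
tcp_pos: [0.5573, 0.018, 0.1898]
orientation: [-0.0, 0.107, 0.994, -0.0]
wrist_force: [-0.4, 1.0, -1.5]
finger_gap: 0.0124
```

move_arm(commands=[[[0, 0, 0], [0, 0, -0.4], -1], [[0, 0, 0], [0, 0, -0.4], -1], [[0, 0, 0], [0, 0, 0], -1]])

```text
clock: 18.85
tcp_pos: [0.5571, 0.0181, 0.1894]
orientation: [-0.001, 0.162, 0.987, -0.0]
wrist_force: [0.3, -1.3, -3.3]
finger_gap: 0.0125
```

```bash
python3 -c "
from h import *
d=eyes.read_camera('scene')
s=st();q=s['orientation'];print(q.round(4),np.degrees(2*np.arctan2(q[2],q[1])))
cv2.imwrite('pics/u7.png',crop(d,330,215,40,0,8))"
```

```text
t 18.9 tcp [0.5571 0.0181 0.1894] F [-0.2 -1.5 -2.9] M [-0.14 -0.07 -0.04] gap 0.0127
[-6.000e-04  1.617e-01  9.868e-01 -0.000e+00] 161.3844414175935
```

View pics/u7.png

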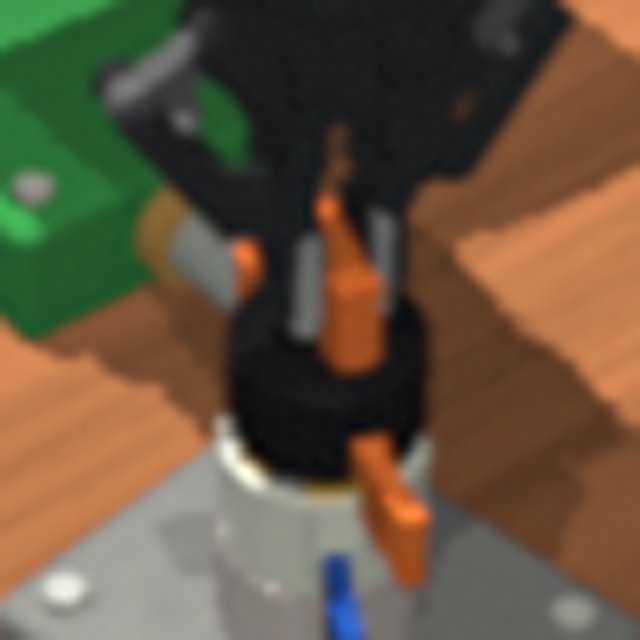

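The support force has gone at yaw −18.6°, so it's over the pocket. Now I'll lower it.

move_arm(commands=[[[0, 0, -0.05], [0, 0, 0], -1], [[0, 0, -0.05], [0, 0, -0.2], -1], [[0, 0, -0.03], [0, 0, 0], -1], [[0, 0, 0], [0, 0, 0], -1]])

```text
clock: 19.3
tcp_pos: [0.5575, 0.018, 0.1851]
orientation: [0.0, 0.177, 0.984, -0.0]
wrist_force: [-1.3, -0.7, -0.8]
finger_gap: 0.0126
```

move_arm(commands=[[[0, 0, -0.03], [0, 0, 0], -1], [[0, 0, -0.02], [0, 0, 0], -1], [[0, 0, 0], [0, 0, 0], -1]])

```text
clock: 19.6
tcp_pos: [0.5579, 0.018, 0.185]
orientation: [0.001, 0.177, 0.984, -0.0]
wrist_force: [-3.5, -0.6, 10.7]
finger_gap: 0.0127
```

It landed 5.8 mm lower, so it's home. I'll release, rise and check.

move_arm(commands=[[[0, 0, 0.04], [0, 0, 0], -1], [[0, 0, 0], [0, 0, 0], -0.5], [[0, 0, 0], [0, 0, 0], 0], [[0, 0, 0], [0, 0, 0], 0.3], [[0, 0, 0], [0, 0, 0], 0.3]])

```text
clock: 20.1
tcp_pos: [0.5576, 0.0182, 0.1844]
orientation: [-0.0, 0.178, 0.984, 0.0]
wrist_force: [0.4, -0.0, 0.6]
finger_gap: 0.0552
```

move_arm(commands=[[[0, 0, 0.3], [0, 0, 0], 0.3], [[0, 0, 0.8], [0, 0, 0], 0.3], [[0, 0, 1], [0, 0, 0], 0.3], [[0, -0.8, 0.5], [0, 0, 0], 0.3], [[0, -1, 0], [0, 0, 0], 0.3]])

```text
clock: 20.6
tcp_pos: [0.5594, -0.0536, 0.2937]
orientation: [0.004, 0.176, 0.984, -0.0]
wrist_force: [1.4, 0.6, -0.6]
finger_gap: 0.0554
```

move_arm(commands=[[[-0.2, -1, 0], [0, 0, 0], 0.3], [[-0.2, -1, 0], [0, 0, 0], 0.3], [[-0.2, -1, 0], [0, 0, 0], 0.3], [[-0.2, -1, 0], [0, 0, 0], 0.3], [[0, 0, 0], [0, 0, 0], 0.3]])

```text
clock: 21.1
tcp_pos: [0.5248, -0.2184, 0.2891]
orientation: [0.0, 0.18, 0.984, -0.001]
wrist_force: [0.2, 0.3, -0.6]
finger_gap: 0.0557
```

Run:
```python
from m import *
s=eyes.read_camera('scene');t=eyes.read_camera('top');st()
cv2.imwrite('pics/z1.png',np.hstack([crop(s,330,220,45,0,4),crop(t,312,227,45,0,4)]))
def org(f):return cv2.inRange(cv2.cvtColor(f,cv2.COLOR_RGB2HSV),(4,170,100),(16,255,255))
for d,a in((s,(330,215)),(t,(312,227))):
    n,l,q,c=cv2.connectedComponentsWithStats(win(org(d["frame"]),*a,38))
    print([(q[i].tolist(),c[i].round(1)) for i in range(1,n) if q[i,4]>12])
cv2.imwrite('pics/zt.png',t["frame"][:,:,::-1])
```

```text
t 21.2 tcp [ 0.5253 -0.2148  0.2891] F [ 0.9 -0.2  0.3] M [-0.    0.02  0.04] gap 0.0551
[([321, 199, 17, 24, 240], array([330.4, 210.4])), ([333, 231, 9, 19, 87], array([337.8, 239.1]))]
[([305, 199, 17, 35, 196], array([312.7, 219. ])), ([301, 237, 8, 15, 56], array([304.4, 243.9]))]
```

View pics/z1.png

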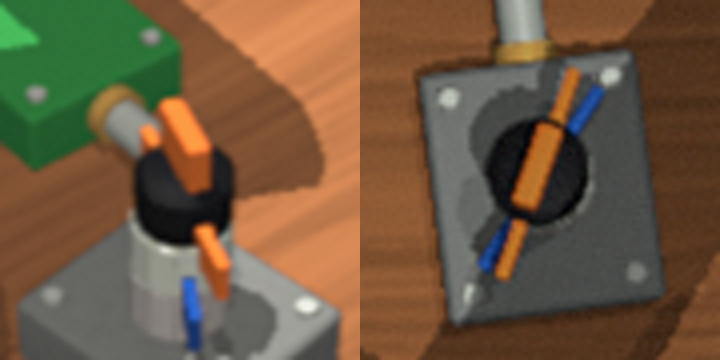

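View pics/zt.png

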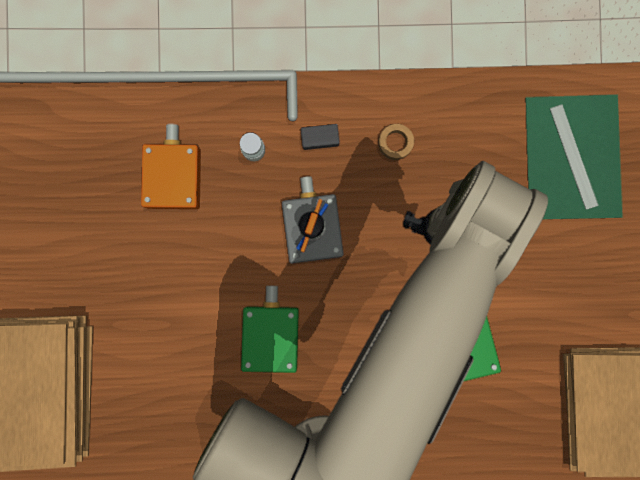

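The black body now sits flush on the white rim with no yellow showing, unlike on the ledge. The bystanders haven't moved: glue (252,146), weight (320,136), tape (396,141). Last, a height check from two views.

Run:
```python
from m import *
s=eyes.read_camera('scene');t=eyes.read_camera('top');st()
# predicted bar-top corners for home / ledge drawn versus picture
im={}
for nm,d,(u,v) in(("s",s,(330,215)),("t",t,(312,225))):
    k=10;w=30;c=crop(d,u,v,w,0,k)
    for z,col in((.192,(255,0,0)),(.198,(0,255,0))):
        a=np.radians(-20.5);pts=[]
        for x,y in((.023,.007),(.023,-.007),(-.023,-.007),(-.023,.007)):
            p=proj(d,[.5562-.0012*(nm=="s")+x*np.cos(a)-y*np.sin(a),.0165+x*np.sin(a)+y*np.cos(a),z]); pts.append([(p[0]-u+w+.5)*k,(p[1]-v+w+.5)*k])
        cv2.polylines(c,[np.int32(pts)],True,col,1)
    im[nm]=c[:, :390] if 0 else cv2.resize(c,(400,400))
cv2.imwrite("pics/z2.png",np.hstack([im["s"],im["t"]]))
```

```text
t 21.3 tcp [ 0.5256 -0.2132  0.289 ] F [ 0.1  0.4 -0.7] M [ 0.03  0.04 -0.01] gap 0.0555
```

View pics/z2.png

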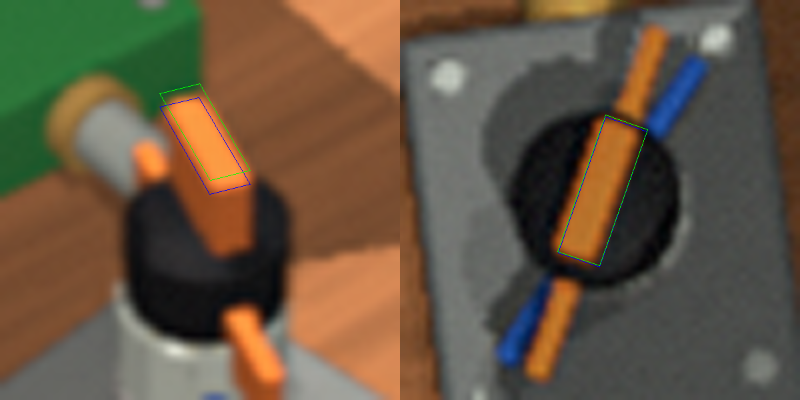

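The bar's top face matches the home outline (z 0.192), not the ledge outline (z 0.198). I'm handing in.

```bash
python3 -c "
from workcell import job
print(job.hand_in())"
```

```text
the job is handed in; nothing more can be done
None
```

The vacuum filter is back together: the lower stage is locked home on the grey head, then the upper stage on the lower one. Everything is released and the arm stands clear. I handed the job in at about 21 s.

**How it went**
- **Lower stage:** I set it through the collar gaps, which the cameras put at about 40°, 160° and 280°. It met the ledge, and I turned it about 65° clockwise until the support force went. It then came down 5.5 mm into the pockets.
- **Upper stage:** I did the same through the lower stage's gaps, measured at about 51°, 171° and 291°. I turned it about 72° clockwise and it came down 5.8 mm.

**Last checks**
- **Lower stage height:** its mouth measured 37 mm above the collar's mouth in two views, which is exactly home.
- **Upper stage height:** the top of its grip bar fits the home height in the scene view, not the ledge height, and its body sits flush on the rim.
- **Angles:** both stages sit well inside their pockets.
- **Bystanders:** the glue jar, tape roll and steel weight have not moved.

**What disagreed or was left unchecked**
- **Gap angles:** the lower stage's mouth gaps were about 40° off the 0°, 120° and 240° given in the text. I used what the cameras showed, and the lugs went straight in.
- **Drops:** both drops were slightly under the stated 6 mm.
- **Pull test:** on the lower stage I raised it only 4 mm, which is less than the play under the lip, so it did not prove the lock. I did not pull-test the upper stage.

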